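# Foot test of instrument boxes on the slip ramp

### The job

Test the feet of the two closed aluminium boxes on the tilted ramp, one box at a time: set the box flat on the deck with its middle on the black line, let go and see what it does. A box that slides down against the stop at the ramp's foot is left there; a box that stays put is lifted off and set upright on its feet in the grey open tray. Finish with one box before testing the other.

Things in the scene. Friction and masses are not known exactly. Their poses are not given: they have to be found in the camera images.
- long_box: the longer closed aluminium box, 90 mm long (x) by 44 wide (y) by 34 high, with four black feet 4 mm high under it (included); about 200 g. Origin: centre of its underside, at the bottom of the feet; z up. Starts standing on the bench. Whether its feet are slick or grippy shows only on the ramp.
- short_box: the shorter closed aluminium box, 60 mm long (x) by 44 wide (y) by 34 high, with four black feet 4 mm high under it (included); about 150 g. Origin: centre of its underside, at the bottom of the feet; z up. Starts standing on the bench. Whether its feet are slick or grippy shows only on the ramp.
- deck: grey ramp deck, fixed, tilted 20 degrees, low end towards the robot. Origin: on its surface at the middle of the black line, 117 mm above the bench; x up the slope, y across, z square to the deck. 130 mm wide, from x = +70 mm down to a 24 mm high stop at x = -240; side walls 22 high, 120 apart, from -240 to -140. A slick box slides to the stop in under 1 s; a grippy one stays.
- tray: grey open plastic tray fixed to the bench, 160 mm (x) by 150 mm (y) outside, 22 mm high, walls 3 mm, floor 3 mm thick. Origin: centre of its underside on the bench; z up.
Not all that is in view belongs to the job. What is shaped like the short_box but pink is not meant.

How it is judged:
On the way, in this order (a step that is already met when the one before it is completed fails the run):
1. a first box has been let go on the deck, its middle on the black line (from 60 mm above to 80 mm below it, 45 mm to either side) (((x of long_box in the frame of deck between -0.08 and 0.06 m and y of long_box in the frame of deck between -0.045 and 0.045 m and z of long_box in the frame of deck between -0.01 and 0.012 m and contact force between long_box and the fingers below 0.02 N and contact force between long_box and deck above 0.02 N) or (x of short_box in the frame of deck between -0.08 and 0.06 m and y of short_box in the frame of deck between -0.045 and 0.045 m and z of short_box in the frame of deck between -0.01 and 0.012 m and contact force between short_box and the fingers below 0.02 N and contact force between short_box and deck above 0.02 N))), for 0.05 s.
2. with the first box sorted (against the stop, or in the tray), the other has been let go on the deck in the same way ((((x of long_box in the frame of deck between -0.26 and -0.17 m and y of long_box in the frame of deck between -0.055 and 0.055 m and z of long_box in the frame of deck between -0.01 and 0.015 m) and (x of short_box in the frame of deck between -0.08 and 0.06 m and y of short_box in the frame of deck between -0.045 and 0.045 m and z of short_box in the frame of deck between -0.01 and 0.012 m and contact force between short_box and the fingers below 0.02 N and contact force between short_box and deck above 0.02 N)) or ((x of short_box in the frame of tray between -0.07 and 0.07 m and y of short_box in the frame of tray between -0.065 and 0.065 m and z of short_box in the frame of tray between -0.005 and 0.015 m and angle between short_box's own z axis and vertical below 0.17 rad) and (x of long_box in the frame of deck between -0.08 and 0.06 m and y of long_box in the frame of deck between -0.045 and 0.045 m and z of long_box in the frame of deck between -0.01 and 0.012 m and contact force between long_box and the fingers below 0.02 N and contact force between long_box and deck above 0.02 N)))), for 0.05 s.
At the end, for the whole second after the job is handed in: The box that slides lies on the deck at the stop (its middle less than 70 mm from the stop's face) and the box that stays put stands upright (within 10 degrees) on the tray's floor, its middle inside the tray, both at rest (x of long_box in the frame of deck between -0.26 and -0.17 m and y of long_box in the frame of deck between -0.055 and 0.055 m and z of long_box in the frame of deck between -0.01 and 0.015 m and x of short_box in the frame of tray between -0.07 and 0.07 m and y of short_box in the frame of tray between -0.065 and 0.065 m and z of short_box in the frame of tray between -0.005 and 0.015 m and angle between short_box's own z axis and vertical below 0.17 rad and linear speed of each of long_box, short_box below 0.02 m/s); the robot touches nothing.
It also fails if it takes over 69 s, if anything falls off the work surface, if the arm or the gripper's body presses on something with over 40 N, if the wrist force passes 120 N, or if a joint passes its speed limit or range.

### The arm

A 7-joint arm with a two-finger parallel gripper is mounted at the origin on the work surface. World frame = base frame: x ahead of the robot, y to its left, z up, the work surface at z = 0. Lengths are in m, angles in rad, forces in N, time in s.
With the tool pointing down it reaches from about 0.4 to 0.85 m from the base axis. Payload 4.5 kg.
Tool frame: the origin (TCP) lies midway between the tips of the shut fingers; the grasp point (between the pads) lies 19 mm behind it; z points along the fingers, y is the direction in which the jaws open and shut (so a half turn about z gives the same grasp; the last joint's range is limited). The gripper opens to 88 mm and grips with 3 to 60 N. Pads are 18 mm wide; open, the fingers measure 123 mm over their backs; the gripper's body (75 mm by 187 mm) begins 45 mm behind the grasp point.
Start: joints at [1.202, 0.689, -0.195, 1.565, 0.157, 0.902, -0.215], TCP at [0.245, -0.575, 0.239] pointing down, gripper open.
Joint ranges: [-3.01, 3.01], [-0.46, 2.08], [-1.47, 1.51], [0.13, 2.56], [-1, 4.14], [0.04, 2.09], [-2.66, 2.66]. Speed limits (rad/s): [2.57, 2.57, 3.14, 3.14, 3.14, 3.14, 3.14].

### API

Orientations are given as a unit quaternion [x, y, z, w].
In Python, from plant import r, viewer gives the robot as it stands.
- The arm moves only by the tool play_rows, never from a script. Its argument "commands" is a list of rows, each an object with "delta_rot": the turn, a rotation vector about the tool's x, y, z normalised to -1 to 1, where 1 is pi rad, a list of three; "travel": the shift along the tool's x, y, z normalised to -1 to 1, where 1 is 15 cm, a list of three; "gripper": the opening, from -1 (shut) to 1 (fully open). In form: [{"delta_rot": [wx, wy, wz], "travel": [x, y, z], "gripper": gripper}, ...]. A call has 1 to 12 rows; each row is the pose to reach, as a shift and turn from the pose commanded when the call began, along the tool's axes at that moment, turning the shorter way round; what a row does not reach only later rows make up. A row lasts 1/8 s, in which the tool goes at most 62.5 mm and 10.7 degrees, less where a joint would pass 70% of its speed; a pose out of reach is approached as far as the arm can. A call with a number of a shift or a turn outside -1 to 1 is refused whole. A call with a gripper value outside its range is refused whole. The fingers move at their own pace and stop on an object; "force" is the grip in N (left out, the last holds). Time passes only in rows, so rows that repeat a pose let the fingers close. It gives the time, the measured TCP pose, the force and the opening at its end, in the units of the state.
- r.get_state(): the state, without advancing time (a new reading comes with each control period).
- viewer.snapshot(name): name is "scene" or "top"; returns a dict with "color" (400x640x3 uint8, red, green, blue), "z_map" (400x640 float32, m along the optical axis (not along the pixel's ray), 0 where there is no reading), "fx", "fy", "cx", "cy" (pixels), "origin" and "attitude" of the camera in the world. Camera axes: x right, y up, looking along -z (the intrinsics and any distortion apply to the point x, -y, -z); pixel columns grow to the right and rows downward; lengths in m; the calibration is good to about 2 mm. A picture is of the moment at which its call begins.
- r.finish_job(): hands the job in, once; it reports no verdict.
Trained networks look in the newest picture that a camera, given by its name, has taken for a name from the list of things; names that differ only in an ending like _2 or _b are one class to them, and where a whole thing is asked for, a point or a joint stands for the part that bears it (a point fixed in the world has none). Each returns a list of dicts, best first, with "conf" (0 to 1); they miss things now and then, are a little off and sometimes report something else, mostly with a low value. They report only what shows in the picture. A call takes as long as a camera call. They do not tell look-alikes from the thing itself.
- viewer.outline_of(camera, label): "pixels" (400x640 bool, what is visible of it) and "at" ([column, row] in pixels, amid what is visible of it).
- viewer.pinpoint(camera, label): "at" ([column, row] in pixels: a listed point, or the origin of a listed thing).
The state is a dict: "clock": time; "q": joint angles; "qd": joint speeds; "joint_torque": joint torques, N m; "tool_pos": TCP position; "eef_rot": TCP orientation; "contact_force": force on the tool from outside, world axes, zero at the start; "moment": the same for the moment, N m; "opening": opening from 0.0 (shut) to 1.0 (fully open).
Only numpy, scipy, OpenCV 4.12 (cv2) and the standard library are available. Lean on these libraries where they do the work, as an engineer would, in place of code of your own. Each camera call takes 0.05 s, during which the arm holds its last target. There are 200 camera calls.

## Working session

There is one attempt and no reset: what is moved stays moved. The work goes in short steps, Python scripts to look and compute and a tool call to move; the robot and the scene stay as the last step left them, time stands still between calls to the robot, and variables do not carry over. Pictures are saved under pics/ and viewed, about 8 in all and at most 12, crops included, and the job is handed in when it is done.

Besides the shell and the picture viewer there is one more tool, called after "Request:" by a JSON object that holds its "fn" and its "kwargs", one argument or row to a line. play_rows: Moves the arm, as the interface text tells. Its arguments: {"type":"object","properties":{"commands":{"type":"array","items":{"type":"object","properties":{"delta_rot":{"type":"array","items":{"type":"number","minimum":-1,"maximum":1}},"travel":{"type":"array","items":{"type":"number","minimum":-1,"maximum":1}},"gripper":{"type":"number"}}}},"force":{"type":"number"}},"required":["commands"]}

```bash
ls; mkdir -p pics; cat > h.py <<'E'
import numpy as np, cv2
from scipy.spatial.transform import Rotation as R
from plant import r, viewer
def Q(a):
    a=np.array(a,float)
    return a if a.shape==(3,3) else R.from_quat(a).as_matrix()
def cloud(s):
    z=s["z_map"]; v,u=np.mgrid[0:z.shape[0],0:z.shape[1]]
    P=np.stack([(u-s["cx"])/s["fx"]*z,-(v-s["cy"])/s["fy"]*z,-z],-1)
    W=P@Q(s["attitude"]).T+np.array(s["origin"]); W[z==0]=np.nan
    return W
def save(s,n,crop=None,k=1):
    im=s["color"][...,::-1]
    if crop: a,b,c,d=crop; im=im[b:d,a:c]
    cv2.imwrite("pics/"+n,cv2.resize(im,None,fx=k,fy=k,interpolation=cv2.INTER_CUBIC))
def rows(p,rv=None):
    pass
E
python3 - <<'E'
from h import *
a=viewer.snapshot("scene");b=viewer.snapshot("top")
save(a,"s0.png");save(b,"t0.png")
print({k:a[k] for k in a if k not in("color","z_map")});print({k:b[k] for k in b if k not in("color","z_map")})
print(r.get_state())
for c,s in(("scene",a),("top",b)):
  W=cloud(s)
  for l in("long_box","short_box","deck","tray"):
    for o in viewer.outline_of(c,l):
      m=o["pixels"]; p=W[m]; p=p[~np.isnan(p[:,0])]
      print(c,l,round(o["conf"],2),np.round(o["at"]),m.sum(),np.round(np.median(p,0),3),np.round(np.percentile(p,98,axis=0),3))
    for o in viewer.pinpoint(c,l): print("   pin",c,l,round(o["conf"],2),np.round(o["at"]))
E
```

```text
pics
{'fx': 476.77390282096917, 'fy': 476.77390282096917, 'cx': 323.2766814837376, 'cy': 196.9955992068198, 'origin': array([0.96484485, 0.47103957, 0.81979382]), 'attitude': array([0.13047868, 0.34847745, 0.86487343, 0.33694618])}
{'fx': 433.39415767586803, 'fy': 433.39415767586803, 'cx': 308.9603553459953, 'cy': 202.99287332647683, 'origin': array([ 0.41930089, -0.0583472 ,  0.98954211]), 'attitude': array([ 0.04523083, -0.03628601, -0.70275031,  0.70906946])}
{'clock': 0.1, 'q': array([ 1.20179136,  0.68992141, -0.19452067,  1.56619658,  0.15730249,
        0.90249704, -0.21509849]), 'qd': array([ 0.00028492, -0.00128924,  0.00048747, -0.00369705, -0.00217469,
        0.00364067,  0.00081723]), 'joint_torque': array([-3.22185580e-03, -5.28505790e+01, -1.27134439e+00, -1.53837597e+01,
       -5.25973155e-02,  2.10407357e-03,  3.32382467e-05]), 'tool_pos': array([ 0.24474631, -0.57449099,  0.23798853]), 'eef_rot': array([ 9.79779208e-01,  2.00080079e-01, -2.19734043e-04, -7.85608726e-04]), 'contact_force': array([-0.17216566,  0.30463168,  0.07701292]), 'moment': array([ 0.06529901,
[... 652 characters left out ...]
op long_box 0.62 [156. 263.]
   pin top long_box 0.23 [411. 161.]
top short_box 0.89 [414. 161.] 556 [ 0.623 -0.282  0.034] [ 0.654 -0.261  0.038]
top short_box 0.86 [463. 188.] 657 [ 0.57  -0.388  0.034] [ 0.6   -0.359  0.038]
   pin top short_box 0.88 [416. 162.]
   pin top short_box 0.67 [461. 188.]
top deck 0.64 [302. 219.] 9473 [ 0.495 -0.032  0.088] [0.636 0.035 0.14 ]
top deck 0.49 [152. 262.] 1023 [0.406 0.302 0.034] [0.45  0.334 0.037]
   pin top deck 0.76 [309. 174.]
   pin top deck 0.71 [412. 164.]
top tray 0.83 [422. 261.] 4982 [ 0.404 -0.301  0.004] [ 0.483 -0.224  0.023]
top tray 0.45 [418. 161.] 610 [ 0.623 -0.282  0.034] [ 0.654 -0.261  0.038]
   pin top tray 0.92 [421. 259.]
```

View pics/s0.png

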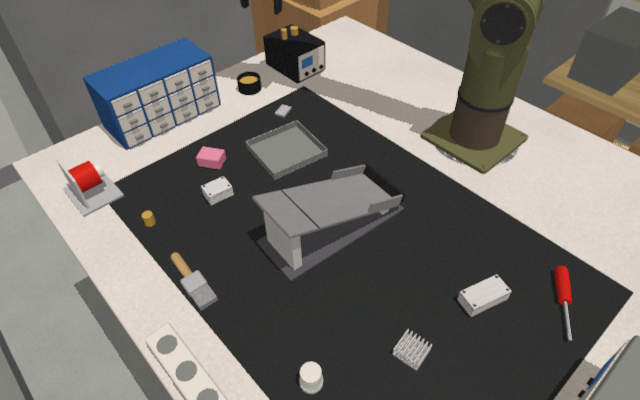

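View pics/t0.png

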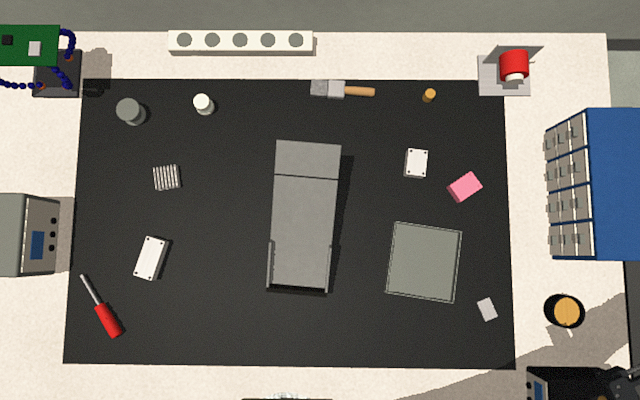

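The candidates are the white short box at top (416,162), its pink look-alike at top (465,187), and the only long box at top (151,258). I choose the white one. Next I'll measure the poses and crop close on it.

```bash
cat >> h.py <<'E'
def rect(W,xr,yr,zr):
    m=(W[...,0]>xr[0])&(W[...,0]<xr[1])&(W[...,1]>yr[0])&(W[...,1]<yr[1])&(W[...,2]>zr[0])&(W[...,2]<zr[1])
    p=W[m]; c,(w,h),a=cv2.minAreaRect((p[:,:2]*1000).astype(np.float32))
    if w<h: w,h,a=h,w,a+90
    a=(a+90)%180-90
    return np.round(c,1),round(w,1),round(h,1),round(a,1),np.round(np.median(p[:,2]),4),len(p)
E
python3 - <<'E'
from h import *
S={c:viewer.snapshot(c) for c in("top","scene")}
save(S["top"],"c1.png",(380,130,500,210),5)
for c,s in S.items():
  W=cloud(s)
  print(c,"short",rect(W,(.57,.69),(-.33,-.22),(.029,.042)))
  print(c,"long",rect(W,(.33,.48),(.24,.37),(.029,.042)))
  print(c,"tray",rect(W,(.30,.52),(-.42,-.19),(.0155,.028)))
  m=(W[...,0]>.50)&(W[...,0]<.64)&(abs(W[...,1]+.03)<.045)&(W[...,2]>.06)
  p=W[m]; n=np.linalg.svd(p-p.mean(0),full_matrices=False)[2][2]; n*=np.sign(n[2])
  d=n@p.mean(0); print("deck n",n.round(4),"tilt",np.degrees(np.arccos(n[2])).round(2),"res",np.std(p@n-d).round(4))
  m=(abs(W@n-d)<.006)&(W[...,0]>.49)&(W[...,0]<.68)&(abs(W[...,1]+.03)<.1)
  print("upper deck rect", cv2.minAreaRect((W[m][:,:2]*1000).astype(np.float32)))
  # black line: dark pixels on the deck
  g=s["color"].mean(-1); dk=m&(W[...,0]>.53)&(W[...,0]<.66)&(abs(W[...,1]+.03)<.055)
  L=dk&(g<np.median(g[dk])-35); q=W[L]; print("line",L.sum(),q.mean(0).round(4),q.min(0).round(3),q.max(0).round(3), "slope dx/dy",np.polyfit(q[:,1],q[:,0],1).round(3),"z at line by plane",(d-n[:2]@q.mean(0)[:2])/n[2])
E
```

```text
top short (array([ 625.6, -284.3]), 60.9, 44.8, -7.1, np.float64(0.0345), 537)
top long (array([407.3, 306.9]), 90.3, 45.5, -16.6, np.float64(0.034), 839)
top tray (array([ 404.9, -298.7]), 160.2, 151.1, -8.1, np.float64(0.0219), 502)
deck n [-0.3404  0.0275  0.9399] tilt 19.97 res 0.0015
upper deck rect ((564.8505859375, -37.637535095214844), (130.1663055419922, 156.9940948486328), 85.35590362548828)
line 127 [ 0.5954 -0.0267  0.1237] [ 0.57  -0.083  0.112] [0.648 0.025 0.145] slope dx/dy [0.118 0.599] z at line by plane 0.12414936358588156
scene short (array([ 622.9, -284.7]), 61.6, 46.2, -7.6, np.float64(0.0353), 381)
scene long (array([404.8, 305.7]), 92.6, 45.7, -17.3, np.float64(0.0353), 1000)
scene tray (array([ 402.5, -300.2]), 162.9, 156.2, -8.5, np.float64(0.0212), 532)
deck n [-0.16    0.1833  0.97  ] tilt 14.08 res 0.0184
upper deck rect ((563.580322265625, -38.86968994140625), (134.6336212158203, 151.10084533691406), 87.3123779296875)
line 24 [ 0.571  -0.058   0.1181] [ 0.562 -0.083  0.105] [0.574 0.024 0.123] slope dx/dy [-0.053  0.568] z at line by plane 0.1161060081079189
```

View pics/c1.png

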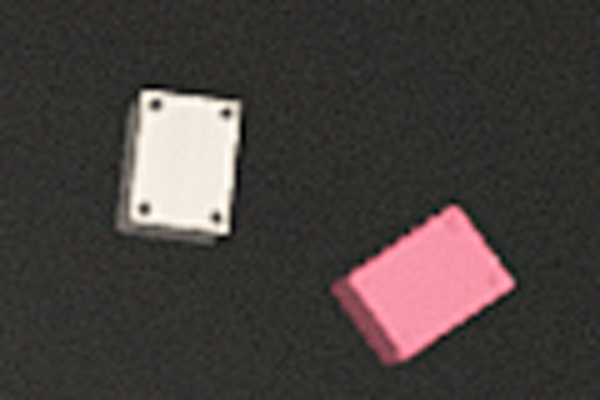

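The crop confirms it: the white box with four screws is at crop (187,163), top (417,163), and the pink one sits apart at crop (425,285). Next I'll pin down the deck line and work out the first moves.

```bash
python3 - <<'E'
from h import *
s=viewer.snapshot("top");W=cloud(s)
m=(W[...,0]>.50)&(W[...,0]<.62)&(abs(W[...,1]+.035)<.045)&(W[...,2]>.06)
p=W[m]; n=np.linalg.svd(p-p.mean(0),full_matrices=False)[2][2]; n*=np.sign(n[2]); d=n@p.mean(0)
# line by row profile in image
g=s["color"].astype(float).mean(-1)
prof=g[165:185,285:335].mean(1); print(prof.round())
D=Q(s["attitude"])@np.array([(308-s["cx"])/s["fx"],-(165+prof.argmin()-s["cy"])/s["fy"],-1]); o=np.array(s["origin"])
X=o+D*(d-n@o)/(n@D); print("line pt",X.round(4), "n",n.round(4),"yaw",np.degrees(np.arctan2(-n[1],-n[0])).round(2), np.degrees(np.arccos(n[2])).round(2))
yaw=np.arctan2(n[1],-n[0]); a=np.array([np.cos(yaw),np.sin(yaw)]); print("yaw",np.degrees(yaw))
mm=(abs(W@n-d)<.006)&(abs(W[...,1]+.03)<.1)&(W[...,0]>.5); q=W[mm][:,:2]; t=q@a; u=q@np.array([-a[1],a[0]])
print("top edge t",np.percentile(t,99.8),"u",np.percentile(u,[.5,99.5]), "line t",X[:2]@a, "u mid", np.percentile(u,[.5,99.5]).mean())
uc=np.percentile(u,[.5,99.5]).mean()
for tt in (X[:2]@a,np.percentile(t,99.8)-.0658):
  c=tt*a+uc*np.array([-a[1],a[0]]); print("deck origin",c,(d-n[:2]@c)/n[2])
E
```

```text
[144. 145. 144. 144. 144. 145. 145. 144. 146. 140. 119. 111. 112. 114.
 130. 145. 146. 145. 145. 145.]
line pt [ 0.5757 -0.0443  0.1176] n [-0.341   0.028   0.9396] yaw -4.7 20.01
yaw 4.695709209564051
top edge t 0.6433193300129606 u [-0.1550607  -0.01415391] line t 0.5701509651799068 u mid -0.08460730863208943
deck origin [ 0.57516355 -0.03764856] 0.11716099917772639
deck origin [ 0.58250718 -0.03704536] 0.11980803222392811
```

```bash
cat >> h.py <<'E'
DECK=R.from_euler("ZY",[-4.7,-20],degrees=True); DO=np.array([.576,-.0385,.1175])
def down(yaw): return R.from_euler("Z",yaw,degrees=True)*R.from_euler("X",180,degrees=True)
def deckpose(x,z,y=0.): return DO+DECK.apply([x,y,z]), DECK*R.from_euler("X",180,degrees=True)
def plan(wps,start=None):
    st=r.get_state(); p=np.array(st["tool_pos"]); A=R.from_quat(st["eef_rot"])
    if start: p,A=start
    print("clock",round(st["clock"],2),"now",p.round(4),"F",np.round(st["contact_force"],1),"open mm",round(st["opening"]*88,1))
    for tp,tA in wps:
        for _ in range(6):
            d=A.inv().apply(np.array(tp)-p); w=(A.inv()*tA).as_rotvec()
            f=min(1,.1498/max(abs(d).max(),1e-9))
            tr=(d*f/.15).round(3); ro=(w*f/np.pi).round(3)
            n=max(np.linalg.norm(d*f)/.0625,np.degrees(np.linalg.norm(w*f))/10.7)
            p=p+A.apply(tr*.15); A=A*R.from_rotvec(ro*np.pi)
            print("travel",tr.tolist(),"delta_rot",ro.tolist(),"rows>=",round(n,1),"->",p.round(3))
            if f==1: break
E
python3 - <<'E'
from h import *
plan([([.6245,-.2845,.12],down(-7.2)),([.6245,-.2845,.006],down(-7.2))])
E
```

```text
clock 1.05 now [ 0.245  -0.575   0.2388] F [-0.1 -0.1  0. ] open mm 88.2
travel [0.999, -0.256, 0.256] delta_rot [0.0, -0.0, 0.054] rows>= 2.5 -> [ 0.368 -0.481  0.2  ]
travel [0.999, -0.446, 0.272] delta_rot [0.0, -0.0, 0.058] rows>= 2.7 -> [ 0.498 -0.381  0.16 ]
travel [0.874, -0.601, 0.264] delta_rot [0.0, -0.0, 0.056] rows>= 2.6 -> [ 0.625 -0.285  0.12 ]
travel [-0.0, -0.0, 0.76] delta_rot [0.0, -0.0, 0.0] rows>= 1.8 -> [ 0.625 -0.285  0.006]
```

Request:
{"fn": "play_rows", "kwargs": {
  "commands": [
    {"travel": [0.999,-0.256,0.256],"delta_rot": [0,0,0.054],"gripper": 1},
    {"travel": [0.999,-0.256,0.256],"delta_rot": [0,0,0.054],"gripper": 1},
    {"travel": [0.999,-0.256,0.256],"delta_rot": [0,0,0.054],"gripper": 1},
    {"travel": [0.999,-0.256,0.256],"delta_rot": [0,0,0.054],"gripper": 1}
  ],
  "force": 20
}}

```text
clock: 1.55
tool_pos: [0.3711, -0.4778, 0.1998]
eef_rot: [0.993, 0.12, 0.001, -0.001]
contact_force: [-0.3, -1.1, 0.6]
opening: 1.0
```

Request:
{"fn": "play_rows", "kwargs": {
  "commands": [
    {"travel": [0.999,-0.446,0.272],"delta_rot": [0,0,0.058],"gripper": 1},
    {"travel": [0.999,-0.446,0.272],"delta_rot": [0,0,0.058],"gripper": 1},
    {"travel": [0.999,-0.446,0.272],"delta_rot": [0,0,0.058],"gripper": 1},
    {"travel": [0.999,-0.446,0.272],"delta_rot": [0,0,0.058],"gripper": 1}
  ]
}}

```text
clock: 2.05
tool_pos: [0.5008, -0.3785, 0.1589]
eef_rot: [1.0, 0.028, 0.001, -0.001]
contact_force: [-0.2, -0.5, 0.2]
opening: 1.0
```

Request:
{"fn": "play_rows", "kwargs": {
  "commands": [
    {"travel": [0.874,-0.601,0.264],"delta_rot": [0,0,0.056],"gripper": 1},
    {"travel": [0.874,-0.601,0.264],"delta_rot": [0,0,0.056],"gripper": 1},
    {"travel": [0.874,-0.601,0.264],"delta_rot": [0,0,0.056],"gripper": 1},
    {"travel": [0.874,-0.601,0.264],"delta_rot": [0,0,0.056],"gripper": 1},
    {"travel": [0.874,-0.601,0.264],"delta_rot": [0,0,0.056],"gripper": 1}
  ]
}}

```text
clock: 2.68
tool_pos: [0.6225, -0.2883, 0.1205]
eef_rot: [0.998, -0.064, -0.001, 0.001]
contact_force: [0.1, -0.8, -0.2]
opening: 1.0
```

```bash
python3 - <<'E'
from h import *
s=viewer.snapshot("scene"); save(s,"s1.png",(120,80,320,260),4)
plan([([.6245,-.2845,.006],down(-7.2))])
E
```

```text
clock 2.73 now [ 0.6224 -0.2885  0.1206] F [-0.1 -0.3 -0.2] open mm 88.0
travel [0.011, -0.031, 0.764] delta_rot [0.001, 0.0, -0.001] rows>= 1.8 -> [ 0.625 -0.284  0.006]
```

View pics/s1.png

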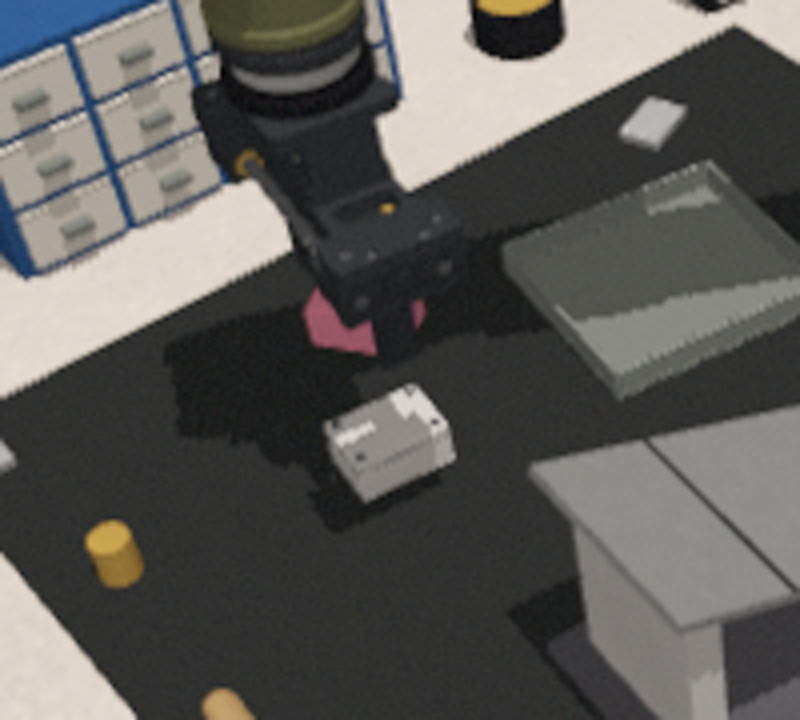

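The picture shows the gripper above and square with the white box at crop (390,445). The pink decoy at crop (365,320) is clear behind it. Descend and grip.

Request:
{"fn": "play_rows", "kwargs": {
  "commands": [
    {"travel": [0.011,-0.031,0.3],"delta_rot": [0,0,0],"gripper": 1},
    {"travel": [0.011,-0.031,0.5],"delta_rot": [0,0,0],"gripper": 1},
    {"travel": [0.011,-0.031,0.7],"delta_rot": [0,0,0],"gripper": 1},
    {"travel": [0.011,-0.031,0.764],"delta_rot": [0,0,0],"gripper": 1},
    {"travel": [0.011,-0.031,0.764],"delta_rot": [0,0,0],"gripper": 1},
    {"travel": [0.011,-0.031,0.764],"delta_rot": [0,0,0],"gripper": 1}
  ]
}}

```text
clock: 3.48
tool_pos: [0.6275, -0.2812, 0.007]
eef_rot: [0.998, -0.063, 0.001, 0.001]
contact_force: [0.4, -0.6, 0.1]
opening: 1.0
```

Request:
{"fn": "play_rows", "kwargs": {
  "commands": [
    {"travel": [0,0,0],"delta_rot": [0,0,0],"gripper": -0.2},
    {"travel": [0,0,0],"delta_rot": [0,0,0],"gripper": -0.2},
    {"travel": [0,0,0],"delta_rot": [0,0,0],"gripper": -0.2},
    {"travel": [0,0,0],"delta_rot": [0,0,0],"gripper": -0.2},
    {"travel": [0,0,0],"delta_rot": [0,0,0],"gripper": -0.2},
    {"travel": [0,0,0],"delta_rot": [0,0,0],"gripper": -0.2},
    {"travel": [0,0,0],"delta_rot": [0,0,0],"gripper": -0.2},
    {"travel": [0,0,0],"delta_rot": [0,0,0],"gripper": -0.2}
  ],
  "force": 20
}}

```text
clock: 4.47
tool_pos: [0.6267, -0.2805, 0.0055]
eef_rot: [0.998, -0.063, 0.0, 0.0]
contact_force: [-0.5, -2.9, 0.5]
opening: 0.496
```

```bash
python3 - <<'E'
from h import *
p,A=deckpose(0,.09)
print(p)
plan([([.6245,-.2845,.14],down(-7.2)),([.60,-.17,.25],down(-6)),(p,A),(deckpose(0,.01)[0],A)])
E
```

```text
[ 0.54532169 -0.03597778  0.20207234]
clock 4.47 now [ 0.6267 -0.2805  0.0055] F [-0.5 -2.9  0.5] open mm 43.7
travel [-0.011, 0.029, -0.897] delta_rot [0.0, -0.0, 0.0] rows>= 2.2 -> [ 0.625 -0.285  0.14 ]
travel [-0.257, -0.737, -0.734] delta_rot [0.0, -0.0, -0.007] rows>= 2.6 -> [ 0.6  -0.17  0.25]
travel [-0.455, -0.851, 0.319] delta_rot [0.001, 0.111, -0.007] rows>= 2.4 -> [ 0.545 -0.036  0.202]
travel [-0.0, -0.001, 0.533] delta_rot [0.0, 0.0, 0.0] rows>= 1.3 -> [ 0.573 -0.038  0.127]
```

Request:
{"fn": "play_rows", "kwargs": {
  "commands": [
    {"travel": [-0.011,0.0,-0.3],"delta_rot": [0,0,0],"gripper": -0.2},
    {"travel": [-0.011,0.0,-0.6],"delta_rot": [0,0,0],"gripper": -0.2},
    {"travel": [-0.011,0.0,-0.9],"delta_rot": [0,0,0],"gripper": -0.2},
    {"travel": [-0.011,0.0,-0.9],"delta_rot": [0,0,0],"gripper": -0.2}
  ]
}}

```text
clock: 4.97
tool_pos: [0.6276, -0.2799, 0.144]
eef_rot: [0.998, -0.062, 0.003, 0.001]
contact_force: [0.5, -0.8, -2.4]
opening: 0.501
```

Request:
{"fn": "play_rows", "kwargs": {
  "commands": [
    {"travel": [-0.25,-0.74,-0.73],"delta_rot": [0,0,-0.007],"gripper": -0.2},
    {"travel": [-0.25,-0.74,-0.73],"delta_rot": [0,0,-0.007],"gripper": -0.2},
    {"travel": [-0.25,-0.74,-0.73],"delta_rot": [0,0,-0.007],"gripper": -0.2},
    {"travel": [-0.25,-0.74,-0.73],"delta_rot": [0,0,-0.007],"gripper": -0.2}
  ]
}}

```text
clock: 5.48
tool_pos: [0.6022, -0.1612, 0.2502]
eef_rot: [0.999, -0.049, 0.0, -0.001]
contact_force: [0.7, 0.0, -2.9]
opening: 0.496
```

Request:
{"fn": "play_rows", "kwargs": {
  "commands": [
    {"travel": [-0.455,-0.85,0.32],"delta_rot": [0.001,0.111,-0.007],"gripper": -0.2},
    {"travel": [-0.455,-0.85,0.32],"delta_rot": [0.001,0.111,-0.007],"gripper": -0.2},
    {"travel": [-0.455,-0.85,0.32],"delta_rot": [0.001,0.111,-0.007],"gripper": -0.2},
    {"travel": [-0.455,-0.85,0.32],"delta_rot": [0.001,0.111,-0.007],"gripper": -0.2},
    {"travel": [-0.455,-0.85,0.32],"delta_rot": [0.001,0.111,-0.007],"gripper": -0.2},
    {"travel": [-0.455,-0.85,0.32],"delta_rot": [0.001,0.111,-0.007],"gripper": -0.2},
    {"travel": [-0.455,-0.85,0.32],"delta_rot": [0.001,0.111,-0.007],"gripper": -0.2}
  ]
}}

```text
clock: 6.35
tool_pos: [0.5484, -0.0329, 0.2021]
eef_rot: [0.984, -0.041, 0.174, 0.008]
contact_force: [0.2, -0.5, -1.6]
opening: 0.498
```

```bash
python3 - <<'E'
from h import *
s=viewer.snapshot("scene"); save(s,"s2.png",(200,60,440,300),2.5)
p,A=deckpose(0,.008)
st=r.get_state(); print("deck frame TCP",DECK.inv().apply(st["tool_pos"]-DO).round(4), "rot err",(A.inv()*R.from_quat(st["eef_rot"])).as_rotvec().round(3))
plan([(p,A)])
E
```

```text
deck frame TCP [0.0023 0.0035 0.0892] rot err [-0.001  0.001  0.001]
clock 6.4 now [ 0.548  -0.0326  0.2021] F [-0.9 -0.3 -2.7] open mm 43.9
travel [-0.016, 0.023, 0.541] delta_rot [0.0, -0.0, -0.0] rows>= 1.3 -> [ 0.573 -0.038  0.125]
```

View pics/s2.png

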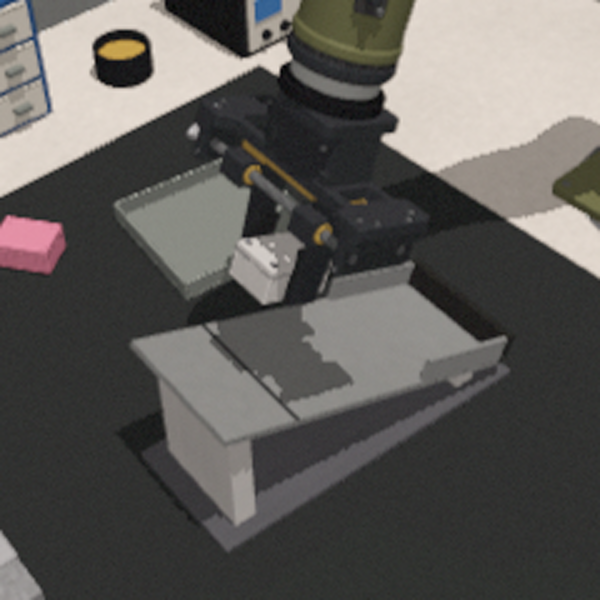

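The box is held in line with the deck, at crop (265,260), and the tilt matches. Lower it to just above the deck, then feel for contact.

Request:
{"fn": "play_rows", "kwargs": {
  "commands": [
    {"travel": [-0.016,0.02,0.25],"delta_rot": [0,0,0],"gripper": -0.2},
    {"travel": [-0.016,0.02,0.45],"delta_rot": [0,0,0],"gripper": -0.2},
    {"travel": [-0.016,0.02,0.54],"delta_rot": [0,0,0],"gripper": -0.2},
    {"travel": [-0.016,0.02,0.54],"delta_rot": [0,0,0],"gripper": -0.2},
    {"travel": [-0.016,0.02,0.54],"delta_rot": [0,0,0],"gripper": -0.2}
  ]
}}

```text
clock: 7.02
tool_pos: [0.586, -0.0378, 0.1398]
eef_rot: [0.987, -0.039, 0.158, 0.008]
contact_force: [0.1, -0.5, -1.9]
opening: 0.498
```

Request:
{"fn": "play_rows", "kwargs": {
  "commands": [
    {"travel": [0,0,0.008],"delta_rot": [0,0,0],"gripper": -0.2},
    {"travel": [0,0,0.008],"delta_rot": [0,0,0],"gripper": -0.2},
    {"travel": [0,0,0.008],"delta_rot": [0,0,0],"gripper": -0.2}
  ]
}}

```text
clock: 7.4
tool_pos: [0.5857, -0.0372, 0.1398]
eef_rot: [0.987, -0.04, 0.157, 0.007]
contact_force: [-0.0, 0.3, -2.2]
opening: 0.497
```

```bash
python3 - <<'E'
from h import *
st=r.get_state(); print("deck frame TCP",DECK.inv().apply(st["tool_pos"]-DO).round(4),np.round(st["contact_force"],2))
E
```

```text
deck frame TCP [0.0166 0.0021 0.0177] [-0.01  0.34 -2.23]
```

```bash
python3 - <<'E'
from h import *
st=r.get_state(); print(st["q"].round(3))
A=deckpose(0,0)[1]; print((A.inv()*R.from_quat(st["eef_rot"])).as_rotvec().round(3))
E
```

```text
[-0.105  0.715  0.111  2.091 -1.     0.043 -0.691]
[-0.001 -0.033 -0.001]
```

q5 and q6 are at their limits, so a full 20° tool tilt is just out of reach here. The jaws grip across y, so the tool pitch is free. I'll use a tool tilt of 14° a bit further up-slope and let the box pivot flat between the pads. For later grips I'll choose the pitch beforehand.

```bash
cat >> h.py <<'E'
def dp(x,z,tilt,y=0.):
    return DO+DECK.apply([x,y,z]), R.from_euler("ZY",[-4.7,-tilt],degrees=True)*R.from_euler("X",180,degrees=True)
def rep():
    st=r.get_state(); A=R.from_quat(st["eef_rot"]); z=A.apply([0,0,1])
    print("deckTCP",DECK.inv().apply(st["tool_pos"]-DO).round(4),"tilt",np.degrees(np.arctan2(z[0],-z[2])).round(1),"q",np.round(st["q"],2),"F",np.round(st["contact_force"],2))
E
python3 - <<'E'
from h import *
rep()
plan([dp(.02,.03,14),dp(.02,.012,14)])
E
```

```text
deckTCP [0.0166 0.0021 0.0177] tilt 18.1 q [-0.1   0.72  0.11  2.09 -1.    0.04 -0.69] F [-0.01  0.34 -2.23]
clock 7.4 now [ 0.5857 -0.0372  0.1398] F [-0.   0.3 -2.2] open mm 43.8
travel [0.02, 0.014, -0.083] delta_rot [0.0, -0.023, 0.0] rows>= 0.4 -> [ 0.585 -0.039  0.153]
travel [0.013, 0.0, 0.119] delta_rot [0.0, 0.0, 0.0] rows>= 0.3 -> [ 0.591 -0.04   0.136]
```

Request:
{"fn": "play_rows", "kwargs": {
  "commands": [
    {"travel": [0.02,0.01,-0.1],"delta_rot": [0,-0.023,0],"gripper": -0.2},
    {"travel": [0.02,0.01,-0.1],"delta_rot": [0,-0.023,0],"gripper": -0.2},
    {"travel": [0.02,0.01,-0.1],"delta_rot": [0,-0.023,0],"gripper": -0.2},
    {"travel": [0.02,0.01,-0.1],"delta_rot": [0,-0.023,0],"gripper": -0.2}
  ]
}}

```text
clock: 7.9
tool_pos: [0.5829, -0.0376, 0.154]
eef_rot: [0.992, -0.04, 0.121, 0.005]
contact_force: [0.1, -0.0, -1.3]
opening: 0.5
```

```bash
python3 - <<'E'
from h import *
rep()
plan([dp(.02,.013,14)])
E
```

```text
deckTCP [0.0189 0.0014 0.032 ] tilt 13.9 q [-0.27  0.73  0.4   2.03 -0.97  0.3  -0.73] F [ 0.14 -0.05 -1.34]
clock 7.9 now [ 0.5829 -0.0376  0.154 ] F [ 0.1 -0.  -1.3] open mm 44.0
travel [0.021, 0.01, 0.125] delta_rot [-0.0, 0.001, 0.0] rows>= 0.3 -> [ 0.59  -0.04   0.137]
```

Request:
{"fn": "play_rows", "kwargs": {
  "commands": [
    {"travel": [0.01,0.01,0.07],"delta_rot": [0,0,0],"gripper": -0.2},
    {"travel": [0.021,0.01,0.13],"delta_rot": [0,0,0],"gripper": -0.2},
    {"travel": [0.021,0.01,0.13],"delta_rot": [0,0,0],"gripper": -0.2},
    {"travel": [0.021,0.01,0.13],"delta_rot": [0,0,0],"gripper": -0.2}
  ]
}}

```text
clock: 8.4
tool_pos: [0.5912, -0.0407, 0.1363]
eef_rot: [0.992, -0.04, 0.121, 0.006]
contact_force: [-0.1, -1.2, -2.0]
opening: 0.494
```

```bash
python3 - <<'E'
from h import *
rep()
plan([dp(.02,.008,14)])
E
```

```text
deckTCP [ 0.0208 -0.0009  0.0124] tilt 13.9 q [-0.23  0.76  0.35  2.01 -0.97  0.26 -0.73] F [-0.11 -1.21 -1.96]
clock 8.4 now [ 0.5912 -0.0407  0.1363] F [-0.1 -1.2 -2. ] open mm 43.5
travel [-0.002, -0.006, 0.03] delta_rot [0.0, 0.0, 0.0] rows>= 0.1 -> [ 0.592 -0.04   0.132]
```

Request:
{"fn": "play_rows", "kwargs": {
  "commands": [
    {"travel": [0,0,0.01],"delta_rot": [0,0,0],"gripper": -0.2},
    {"travel": [0,0,0.02],"delta_rot": [0,0,0],"gripper": -0.2},
    {"travel": [0,0,0.02],"delta_rot": [0,0,0],"gripper": -0.2}
  ]
}}

```text
clock: 8.78
tool_pos: [0.592, -0.0405, 0.1336]
eef_rot: [0.992, -0.04, 0.121, 0.006]
contact_force: [0.0, -0.3, -0.9]
opening: 0.496
```

Request:
{"fn": "play_rows", "kwargs": {
  "commands": [
    {"travel": [0,0,0.01],"delta_rot": [0,0,0],"gripper": -0.2},
    {"travel": [0,0,0.01],"delta_rot": [0,0,0],"gripper": -0.2},
    {"travel": [0,0,0.01],"delta_rot": [0,0,0],"gripper": -0.2}
  ]
}}

```text
clock: 9.15
tool_pos: [0.5924, -0.0406, 0.1322]
eef_rot: [0.992, -0.04, 0.121, 0.006]
contact_force: [0.2, -0.9, -1.2]
opening: 0.497
```

```bash
python3 - <<'E'
from h import *
rep()
E
```

```text
deckTCP [ 0.0205 -0.0007  0.0081] tilt 13.9 q [-0.22  0.77  0.33  2.01 -0.97  0.25 -0.73] F [ 0.25 -0.85 -1.22]
```

Request:
{"fn": "play_rows", "kwargs": {
  "commands": [
    {"travel": [0,0,0.01],"delta_rot": [0,0,0],"gripper": -0.2},
    {"travel": [0,0,0.013],"delta_rot": [0,0,0],"gripper": -0.2},
    {"travel": [0,0,0.013],"delta_rot": [0,0,0],"gripper": -0.2}
  ]
}}

```text
clock: 9.52
tool_pos: [0.5923, -0.0406, 0.1307]
eef_rot: [0.992, -0.04, 0.121, 0.005]
contact_force: [-3.4, 0.6, 5.7]
opening: 0.499
```

```bash
python3 - <<'E'
from h import *
rep()
s=viewer.snapshot("scene"); save(s,"s3.png",(230,100,390,220),5)
E
```

```text
deckTCP [ 0.0199 -0.0007  0.0068] tilt 13.9 q [-0.22  0.77  0.32  2.01 -0.97  0.24 -0.73] F [-3.42  0.59  5.69]
```

View pics/s3.png

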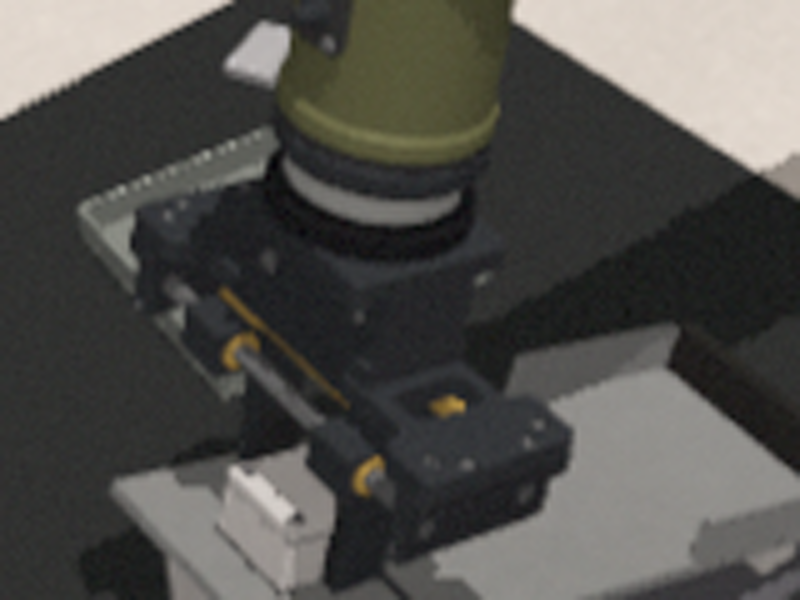

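There is contact, about 8 N, with the box on the upper deck at crop (285,525). Let go, then back off along the tool axis.

Request:
{"fn": "play_rows", "kwargs": {
  "commands": [
    {"travel": [0,0,-0.005],"delta_rot": [0,0,0],"gripper": 0.5},
    {"travel": [0,0,-0.005],"delta_rot": [0,0,0],"gripper": 0.5},
    {"travel": [0,0,-0.005],"delta_rot": [0,0,0],"gripper": 0.5},
    {"travel": [0,0,-0.005],"delta_rot": [0,0,0],"gripper": 0.5},
    {"travel": [0,0,-0.005],"delta_rot": [0,0,0],"gripper": 0.5},
    {"travel": [0,0,-0.005],"delta_rot": [0,0,0],"gripper": 0.5}
  ]
}}

```text
clock: 10.32
tool_pos: [0.5926, -0.0406, 0.131]
eef_rot: [0.992, -0.04, 0.121, 0.006]
contact_force: [0.2, -0.2, -0.7]
opening: 0.749
```

Request:
{"fn": "play_rows", "kwargs": {
  "commands": [
    {"travel": [0,0,-0.2],"delta_rot": [0,0,0],"gripper": 0.5},
    {"travel": [0,0,-0.4],"delta_rot": [0,0,0],"gripper": 0.5},
    {"travel": [0,0,-0.7],"delta_rot": [0,0,0],"gripper": 0.5},
    {"travel": [0,0,-0.7],"delta_rot": [0,0,0],"gripper": 0.5},
    {"travel": [0,0,-0.7],"delta_rot": [0,0,0],"gripper": 0.5}
  ]
}}

```text
clock: 10.95
tool_pos: [0.5673, -0.0379, 0.2325]
eef_rot: [0.992, -0.04, 0.121, 0.005]
contact_force: [0.3, -0.7, -0.5]
opening: 0.753
```

```bash
cat >> h.py <<'E'
def ondeck(c="scene",lo=.015):
    s=viewer.snapshot(c); W=cloud(s); D=DECK.inv().apply((W-DO).reshape(-1,3)).reshape(W.shape)
    g=s["color"].astype(float).mean(-1)
    m=(D[...,2]>lo)&(D[...,2]<.045)&(abs(D[...,1])<.06)&(D[...,0]>-.23)&(D[...,0]<.1)
    top=m&(D[...,2]>.029); p=D[top]; 
    print(c,"n",m.sum(),len(p),"deck-frame top rect",cv2.minAreaRect((p[:,:2]*1000).astype(np.float32)) if len(p)>5 else None,"z med",np.median(p[:,2]) if len(p) else None)
    return s
E
python3 - <<'E'
from h import *
rep()
s=ondeck("scene"); t=ondeck("top"); save(s,"s4.png",(230,100,390,220),5)
E
```

```text
deckTCP [ 3.11e-02 -1.00e-04  1.11e-01] tilt 13.9 q [-0.41  0.62  0.62  2.01 -0.8   0.48 -0.88] F [ 0.28 -0.74 -0.47]
scene n 732 479 deck-frame top rect ((17.693742752075195, -0.4421119689941406), (45.163997650146484, 62.34962844848633), 89.69404602050781) z med 0.035627024234983665
top n 7 1 deck-frame top rect None z med 0.0333481755463705
```

View pics/s4.png

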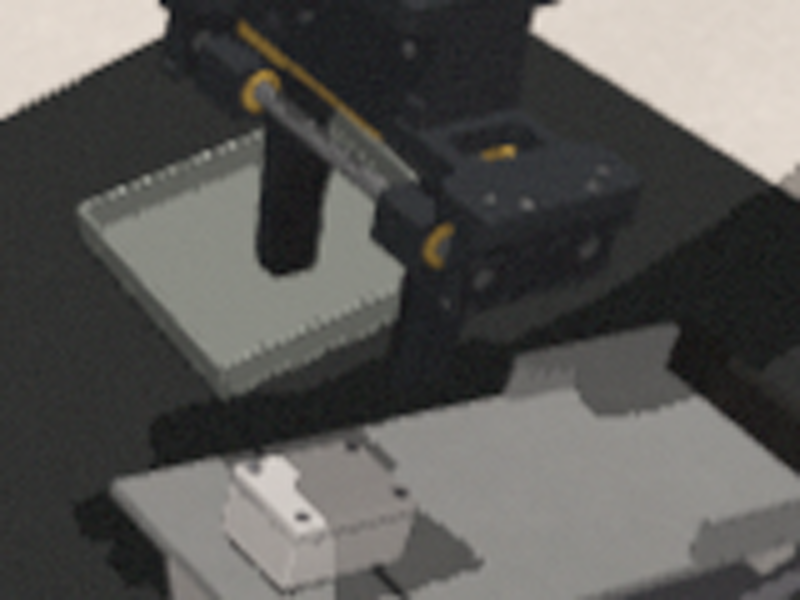

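The picture shows the short box flat on the deck at crop (320,515), measured at x = +18 mm, y ≈ 0, staying put. It is the grippy one, so it goes to the tray. Regrasp.

```bash
python3 - <<'E'
from h import *
plan([dp(.019,.03,14,-.0005),dp(.019,.008,14,-.0005)])
ondeck("scene")
A=R.from_euler("ZY",[-8.1,6],degrees=True)*R.from_euler("X",180,degrees=True)
mid=R.from_euler("ZY",[-6,-4],degrees=True)*R.from_euler("X",180,degrees=True)
print("--- after grasp"); s=dp(.019,.008,14,-.0005)
plan([dp(.019,.11,14),([.50,-.17,.22],mid),([.4035,-.2995,.14],A),([.4035,-.2995,.02],A)],start=s)
E
```

```text
clock 11.05 now [ 0.567  -0.0381  0.2318] F [0.2 0.2 0.2] open mm 66.4
travel [-0.019, 0.001, 0.542] delta_rot [0.0, 0.001, 0.0] rows>= 1.3 -> [ 0.584 -0.04   0.152]
travel [0.015, -0.001, 0.145] delta_rot [0.0, -0.0, 0.0] rows>= 0.4 -> [ 0.591 -0.04   0.132]
scene n 732 484 deck-frame top rect ((17.810733795166016, -0.9121131896972656), (45.764305114746094, 61.70362091064453), 89.91387176513672) z med 0.035603162554865446
--- after grasp
clock 11.1 now [ 0.591  -0.0402  0.1315] F [-0.4 -0.8  0.2] open mm 66.2
travel [-0.071, -0.003, -0.676] delta_rot [0.0, 0.0, 0.0] rows>= 1.6 -> [ 0.556 -0.037  0.227]
travel [-0.304, 0.915, -0.026] delta_rot [-0.001, -0.056, 0.007] rows>= 2.3 -> [ 0.5  -0.17  0.22]
travel [-0.585, 0.926, 0.495] delta_rot [0.0, -0.055, 0.012] rows>= 2.9 -> [ 0.404 -0.3    0.14 ]
travel [0.083, -0.001, 0.795] delta_rot [0.0, -0.0, -0.0] rows>= 1.9 -> [ 0.404 -0.299  0.02 ]
```

Request:
{"fn": "play_rows", "kwargs": {
  "commands": [
    {"travel": [-0.019,0,0.3],"delta_rot": [0,0,0],"gripper": 0.5},
    {"travel": [-0.019,0,0.54],"delta_rot": [0,0,0],"gripper": 0.5},
    {"travel": [-0.01,0,0.62],"delta_rot": [0,0,0],"gripper": 0.5},
    {"travel": [-0.004,0,0.685],"delta_rot": [0,0,0],"gripper": 0.5},
    {"travel": [-0.004,0,0.685],"delta_rot": [0,0,0],"gripper": 0.5},
    {"travel": [-0.004,0,0.685],"delta_rot": [0,0,0],"gripper": 0.5}
  ]
}}

```text
clock: 11.85
tool_pos: [0.5918, -0.0406, 0.1339]
eef_rot: [0.992, -0.04, 0.122, 0.006]
contact_force: [0.4, -0.8, -0.6]
opening: 0.747
```

Request:
{"fn": "play_rows", "kwargs": {
  "commands": [
    {"travel": [0,0,0],"delta_rot": [0,0,0],"gripper": -0.2},
    {"travel": [0,0,0],"delta_rot": [0,0,0],"gripper": -0.2},
    {"travel": [0,0,0],"delta_rot": [0,0,0],"gripper": -0.2},
    {"travel": [0,0,0],"delta_rot": [0,0,0],"gripper": -0.2},
    {"travel": [0,0,0],"delta_rot": [0,0,0],"gripper": -0.2},
    {"travel": [0,0,0],"delta_rot": [0,0,0],"gripper": -0.2}
  ]
}}

```text
clock: 12.6
tool_pos: [0.5916, -0.0404, 0.1334]
eef_rot: [0.992, -0.04, 0.122, 0.006]
contact_force: [-1.8, 0.6, 5.3]
opening: 0.497
```

```bash
python3 - <<'E'
from h import *
rep()
E
```

```text
deckTCP [ 0.0202 -0.0007  0.0095] tilt 13.9 q [-0.22  0.76  0.32  2.01 -0.95  0.24 -0.75] F [-1.79  0.62  5.27]
```

Request:
{"fn": "play_rows", "kwargs": {
  "commands": [
    {"travel": [-0.02,0,-0.3],"delta_rot": [0,0,0],"gripper": -0.2},
    {"travel": [-0.07,0,-0.68],"delta_rot": [0,0,0],"gripper": -0.2},
    {"travel": [-0.07,0,-0.68],"delta_rot": [0,0,0],"gripper": -0.2},
    {"travel": [-0.07,0,-0.68],"delta_rot": [0,0,0],"gripper": -0.2}
  ]
}}

```text
clock: 13.1
tool_pos: [0.5566, -0.0369, 0.2287]
eef_rot: [0.992, -0.04, 0.121, 0.005]
contact_force: [0.2, 0.2, -2.0]
opening: 0.499
```

Request:
{"fn": "play_rows", "kwargs": {
  "commands": [
    {"travel": [-0.3,0.915,-0.03],"delta_rot": [0,-0.056,0.007],"gripper": -0.2},
    {"travel": [-0.3,0.915,-0.03],"delta_rot": [0,-0.056,0.007],"gripper": -0.2},
    {"travel": [-0.3,0.915,-0.03],"delta_rot": [0,-0.056,0.007],"gripper": -0.2},
    {"travel": [-0.3,0.915,-0.03],"delta_rot": [0,-0.056,0.007],"gripper": -0.2}
  ]
}}

```text
clock: 13.6
tool_pos: [0.5, -0.1723, 0.2217]
eef_rot: [0.998, -0.053, 0.033, 0.001]
contact_force: [-0.1, 1.3, -1.9]
opening: 0.499
```

Request:
{"fn": "play_rows", "kwargs": {
  "commands": [
    {"travel": [-0.585,0.926,0.495],"delta_rot": [0,-0.055,0.012],"gripper": -0.2},
    {"travel": [-0.585,0.926,0.495],"delta_rot": [0,-0.055,0.012],"gripper": -0.2},
    {"travel": [-0.585,0.926,0.495],"delta_rot": [0,-0.055,0.012],"gripper": -0.2},
    {"travel": [-0.585,0.926,0.495],"delta_rot": [0,-0.055,0.012],"gripper": -0.2},
    {"travel": [-0.585,0.926,0.495],"delta_rot": [0,-0.055,0.012],"gripper": -0.2},
    {"travel": [-0.585,0.926,0.495],"delta_rot": [0,-0.055,0.012],"gripper": -0.2}
  ]
}}

```text
clock: 14.35
tool_pos: [0.4068, -0.2984, 0.1428]
eef_rot: [0.996, -0.068, -0.052, -0.005]
contact_force: [0.7, -0.1, -2.0]
opening: 0.497
```

```bash
python3 - <<'E'
from h import *
rep()
A=R.from_euler("ZY",[-8.1,6],degrees=True)*R.from_euler("X",180,degrees=True)
plan([([.4035,-.2995,.018],A)])
E
```

```text
deckTCP [-0.1298 -0.2729  0.0742] tilt -5.9 q [ 0.17  0.81  0.61  1.95 -0.63  0.68 -0.53] F [ 0.66 -0.1  -1.98]
clock 14.35 now [ 0.4068 -0.2984  0.1428] F [ 0.7 -0.1 -2. ] open mm 43.7
travel [0.066, 0.012, 0.829] delta_rot [-0.001, -0.0, 0.002] rows>= 2.0 -> [ 0.403 -0.299  0.018]
```

Request:
{"fn": "play_rows", "kwargs": {
  "commands": [
    {"travel": [0.02,0.005,0.3],"delta_rot": [0,0,0],"gripper": -0.2},
    {"travel": [0.04,0.005,0.6],"delta_rot": [0,0,0],"gripper": -0.2},
    {"travel": [0.066,0.01,0.8],"delta_rot": [0,0,0],"gripper": -0.2},
    {"travel": [0.066,0.01,0.83],"delta_rot": [0,0,0],"gripper": -0.2},
    {"travel": [0.066,0.01,0.83],"delta_rot": [0,0,0],"gripper": -0.2},
    {"travel": [0.066,0.01,0.83],"delta_rot": [0,0,0],"gripper": -0.2}
  ]
}}

```text
clock: 15.1
tool_pos: [0.4024, -0.3016, 0.0193]
eef_rot: [0.996, -0.07, -0.051, -0.004]
contact_force: [0.4, -0.2, -1.9]
opening: 0.5
```

Request:
{"fn": "play_rows", "kwargs": {
  "commands": [
    {"travel": [0,0,0.01],"delta_rot": [0,0,0],"gripper": -0.2},
    {"travel": [0,0,0.02],"delta_rot": [0,0,0],"gripper": -0.2},
    {"travel": [0,0,0.02],"delta_rot": [0,0,0],"gripper": -0.2},
    {"travel": [0,0,0.02],"delta_rot": [0,0,0],"gripper": -0.2}
  ]
}}

```text
clock: 15.6
tool_pos: [0.401, -0.3011, 0.0151]
eef_rot: [0.996, -0.07, -0.052, -0.004]
contact_force: [0.1, -0.9, -2.3]
opening: 0.496
```

Request:
{"fn": "play_rows", "kwargs": {
  "commands": [
    {"travel": [0,0,0.01],"delta_rot": [0,0,0],"gripper": -0.2},
    {"travel": [0,0,0.015],"delta_rot": [0,0,0],"gripper": -0.2},
    {"travel": [0,0,0.015],"delta_rot": [0,0,0],"gripper": -0.2}
  ]
}}

```text
clock: 15.98
tool_pos: [0.4008, -0.3011, 0.0127]
eef_rot: [0.996, -0.07, -0.053, -0.004]
contact_force: [0.6, -0.2, -2.0]
opening: 0.498
```

Request:
{"fn": "play_rows", "kwargs": {
  "commands": [
    {"travel": [0,0,0.007],"delta_rot": [0,0,0],"gripper": -0.2},
    {"travel": [0,0,0.007],"delta_rot": [0,0,0],"gripper": -0.2},
    {"travel": [0,0,0.007],"delta_rot": [0,0,0],"gripper": -0.2}
  ]
}}

```text
clock: 16.35
tool_pos: [0.4008, -0.3011, 0.0123]
eef_rot: [0.996, -0.07, -0.052, -0.004]
contact_force: [-0.4, 1.6, 5.8]
opening: 0.496
```

Contact with the tray floor. Release and rise.

Request:
{"fn": "play_rows", "kwargs": {
  "commands": [
    {"travel": [0,0,0],"delta_rot": [0,0,0],"gripper": 0.5},
    {"travel": [0,0,0],"delta_rot": [0,0,0],"gripper": 0.5},
    {"travel": [0,0,0],"delta_rot": [0,0,0],"gripper": 0.5},
    {"travel": [0,0,0],"delta_rot": [0,0,0],"gripper": 0.5},
    {"travel": [0,0,0],"delta_rot": [0,0,0],"gripper": 0.5}
  ]
}}

```text
clock: 16.98
tool_pos: [0.4007, -0.3011, 0.0117]
eef_rot: [0.996, -0.07, -0.052, -0.004]
contact_force: [-0.8, 0.7, -0.6]
opening: 0.746
```

Request:
{"fn": "play_rows", "kwargs": {
  "commands": [
    {"travel": [0,0,-0.25],"delta_rot": [0,0,0],"gripper": 0.5},
    {"travel": [0,0,-0.5],"delta_rot": [0,0,0],"gripper": 0.5},
    {"travel": [0,0,-1],"delta_rot": [0,0,0],"gripper": 0.5},
    {"travel": [0,0,-1],"delta_rot": [0,0,0],"gripper": 0.5},
    {"travel": [0,0,-1],"delta_rot": [0,0,0],"gripper": 0.5}
  ]
}}

```text
clock: 17.6
tool_pos: [0.4167, -0.3033, 0.1613]
eef_rot: [0.996, -0.07, -0.052, -0.004]
contact_force: [-0.3, 0.1, 0.7]
opening: 0.75
```

```bash
python3 - <<'E'
from h import *
rep()
for c in("scene","top"):
  W=cloud(viewer.snapshot(c))
  try: print(c,rect(W,(.33,.47),(-.365,-.235),(.031,.045)))
  except Exception as e: print(c,e)
  print(c,"long",rect(W,(.33,.48),(.24,.37),(.029,.042)))
# long box: tool tilt -8 deg (pitch) so that deck tilt = 12
A=R.from_euler("ZY",[-17,8],degrees=True)*R.from_euler("X",180,degrees=True)
M=R.from_euler("ZY",[-10,6],degrees=True)*R.from_euler("X",180,degrees=True)
plan([([.43,-.17,.24],M),([.43,-.03,.24],M),([.42,.11,.24],M),([.41,.21,.20],A),([.406,.306,.11],A)])
E
```

```text
deckTCP [-0.1138 -0.277   0.088 ] tilt -5.9 q [ 0.15  0.8   0.65  1.91 -0.61  0.74 -0.56] F [-0.3   0.12  0.73]
scene (array([ 398. , -301.7]), 61.6, 47.4, -7.4, np.float64(0.0384), 306)
scene long (array([404.2, 305.5]), 92.0, 45.1, -17.1, np.float64(0.0354), 999)
top (array([0., 0.]), 0.0, 0.0, 0.0, np.float64(nan), 0)
top long (array([407. , 306.9]), 90.0, 46.1, -17.2, np.float64(0.0341), 833)
clock 17.7 now [ 0.4157 -0.3025  0.1597] F [-0.2  0.3 -0.7] open mm 66.0
travel [-0.086, -0.89, -0.527] delta_rot [0.0, 0.001, 0.011] rows>= 2.5 -> [ 0.43 -0.17  0.24]
travel [-0.161, -0.919, 0.017] delta_rot [0.0, -0.0, -0.0] rows>= 2.2 -> [ 0.43 -0.03  0.24]
travel [-0.227, -0.907, 0.023] delta_rot [0.0, -0.0, -0.0] rows>= 2.2 -> [0.42 0.11 0.24]
travel [-0.153, -0.646, 0.283] delta_rot [0.005, -0.011, 0.039] rows>= 1.7 -> [0.41 0.21 0.2 ]
travel [-0.128, -0.604, 0.624] delta_rot [-0.0, -0.0, -0.0] rows>= 2.1 -> [0.406 0.306 0.11 ]
  return _methods._mean(a, axis=axis, dtype=dtype,
  ret = ret.dtype.type(ret / rcount)
```

The short box stands in the tray, with its top at 38 mm against 37 expected. Now the long box, gripped with the tool pitched −8° so that 12° on the ramp lays the box flat.

Request:
{"fn": "play_rows", "kwargs": {
  "commands": [
    {"travel": [-0.086,-0.89,-0.527],"delta_rot": [0,0,0.011],"gripper": 0.6},
    {"travel": [-0.086,-0.89,-0.527],"delta_rot": [0,0,0.011],"gripper": 0.6},
    {"travel": [-0.086,-0.89,-0.527],"delta_rot": [0,0,0.011],"gripper": 0.6},
    {"travel": [-0.086,-0.89,-0.527],"delta_rot": [0,0,0.011],"gripper": 0.6}
  ]
}}

```text
clock: 18.2
tool_pos: [0.4306, -0.1686, 0.2403]
eef_rot: [0.995, -0.085, -0.053, -0.004]
contact_force: [0.2, 0.1, 0.5]
opening: 0.798
```

Request:
{"fn": "play_rows", "kwargs": {
  "commands": [
    {"travel": [-0.16,-0.92,0.017],"delta_rot": [0,0,0],"gripper": 1},
    {"travel": [-0.16,-0.92,0.017],"delta_rot": [0,0,0],"gripper": 1},
    {"travel": [-0.16,-0.92,0.017],"delta_rot": [0,0,0],"gripper": 1},
    {"travel": [-0.16,-0.92,0.017],"delta_rot": [0,0,0],"gripper": 1}
  ]
}}

```text
clock: 18.7
tool_pos: [0.4304, -0.0313, 0.2399]
eef_rot: [0.995, -0.087, -0.053, -0.003]
contact_force: [0.5, -0.8, 0.5]
opening: 1.002
```

Request:
{"fn": "play_rows", "kwargs": {
  "commands": [
    {"travel": [-0.227,-0.907,0.023],"delta_rot": [0,0,0],"gripper": 1},
    {"travel": [-0.227,-0.907,0.023],"delta_rot": [0,0,0],"gripper": 1},
    {"travel": [-0.227,-0.907,0.023],"delta_rot": [0,0,0],"gripper": 1},
    {"travel": [-0.227,-0.907,0.023],"delta_rot": [0,0,0],"gripper": 1}
  ]
}}

```text
clock: 19.2
tool_pos: [0.4213, 0.1076, 0.2404]
eef_rot: [0.995, -0.088, -0.052, -0.003]
contact_force: [-0.8, 0.3, 0.9]
opening: 1.003
```

Request:
{"fn": "play_rows", "kwargs": {
  "commands": [
    {"travel": [-0.153,-0.646,0.283],"delta_rot": [0.005,-0.011,0.039],"gripper": 1},
    {"travel": [-0.153,-0.646,0.283],"delta_rot": [0.005,-0.011,0.039],"gripper": 1},
    {"travel": [-0.153,-0.646,0.283],"delta_rot": [0.005,-0.011,0.039],"gripper": 1}
  ]
}}

```text
clock: 19.58
tool_pos: [0.4108, 0.2091, 0.1993]
eef_rot: [0.987, -0.148, -0.07, -0.009]
contact_force: [0.8, -1.3, -0.1]
opening: 1.002
```

Request:
{"fn": "play_rows", "kwargs": {
  "commands": [
    {"travel": [-0.128,-0.604,0.5],"delta_rot": [0,0,0],"gripper": 1},
    {"travel": [-0.128,-0.604,0.62],"delta_rot": [0,0,0],"gripper": 1},
    {"travel": [-0.128,-0.604,0.62],"delta_rot": [0,0,0],"gripper": 1},
    {"travel": [-0.128,-0.604,0.62],"delta_rot": [0,0,0],"gripper": 1},
    {"travel": [-0.128,-0.604,0.62],"delta_rot": [0,0,0],"gripper": 1},
    {"travel": [-0.128,-0.604,0.62],"delta_rot": [0,0,0],"gripper": 1}
  ]
}}

```text
clock: 20.32
tool_pos: [0.4079, 0.3039, 0.1122]
eef_rot: [0.986, -0.15, -0.068, -0.01]
contact_force: [-0.2, 0.5, 0.6]
opening: 1.004
```

```bash
python3 - <<'E'
from h import *
rep()
A=R.from_euler("ZY",[-17.1,8],degrees=True)*R.from_euler("X",180,degrees=True)
plan([([.4060,.3062,.008],A)])
E
```

```text
deckTCP [-0.1856  0.3275  0.0619] tilt -7.6 q [-1.03  0.9   0.67  1.97 -0.96  0.78 -1.59] F [-0.16  0.49  0.62]
clock 20.32 now [0.4079 0.3039 0.1122] F [-0.2  0.5  0.6] open mm 88.3
travel [0.079, -0.011, 0.69] delta_rot [0.0, -0.001, -0.001] rows>= 1.7 -> [0.406 0.306 0.008]
```

Request:
{"fn": "play_rows", "kwargs": {
  "commands": [
    {"travel": [0.03,-0.011,0.3],"delta_rot": [0,0,0],"gripper": 1},
    {"travel": [0.06,-0.011,0.5],"delta_rot": [0,0,0],"gripper": 1},
    {"travel": [0.079,-0.011,0.65],"delta_rot": [0,0,0],"gripper": 1},
    {"travel": [0.079,-0.011,0.68],"delta_rot": [0,0,0],"gripper": 1},
    {"travel": [0.079,-0.011,0.68],"delta_rot": [0,0,0],"gripper": 1},
    {"travel": [0.079,-0.011,0.68],"delta_rot": [0,0,0],"gripper": 1}
  ]
}}

```text
clock: 21.08
tool_pos: [0.4054, 0.3075, 0.0092]
eef_rot: [0.987, -0.148, -0.068, -0.01]
contact_force: [-0.3, -0.6, 0.4]
opening: 1.001
```

```bash
python3 - <<'E'
from h import *
rep()
A=R.from_euler("ZY",[-17.1,8],degrees=True)*R.from_euler("X",180,degrees=True)
plan([([.4060,.3062,.008],A)])
E
```

```text
deckTCP [-0.2234  0.3308 -0.0339] tilt -7.6 q [-0.86  1.    0.32  1.98 -0.98  0.47 -1.59] F [-0.34 -0.55  0.37]
clock 21.07 now [0.4054 0.3075 0.0092] F [-0.3 -0.6  0.4] open mm 88.1
travel [0.007, 0.007, 0.007] delta_rot [0.0, -0.0, 0.0] rows>= 0.0 -> [0.406 0.306 0.008]
```

Request:
{"fn": "play_rows", "kwargs": {
  "commands": [
    {"travel": [0,0,0],"delta_rot": [0,0,0],"gripper": -0.2},
    {"travel": [0,0,0],"delta_rot": [0,0,0],"gripper": -0.2},
    {"travel": [0,0,0],"delta_rot": [0,0,0],"gripper": -0.2},
    {"travel": [0,0,0],"delta_rot": [0,0,0],"gripper": -0.2},
    {"travel": [0,0,0],"delta_rot": [0,0,0],"gripper": -0.2},
    {"travel": [0,0,0],"delta_rot": [0,0,0],"gripper": -0.2},
    {"travel": [0,0,0],"delta_rot": [0,0,0],"gripper": -0.2},
    {"travel": [0,0,0],"delta_rot": [0,0,0],"gripper": -0.2}
  ],
  "force": 25
}}

```text
clock: 22.08
tool_pos: [0.4048, 0.3073, 0.0083]
eef_rot: [0.986, -0.148, -0.069, -0.009]
contact_force: [-0.2, -0.5, -0.2]
opening: 0.495
```

```bash
python3 - <<'E'
from h import *
rep()
A=R.from_euler("ZY",[-17.1,8],degrees=True)*R.from_euler("X",180,degrees=True)
M=R.from_euler("ZY",[-10,0],degrees=True)*R.from_euler("X",180,degrees=True)
plan([([.4060,.3062,.15],A),([.46,.18,.24],A),([.52,.07,.25],M),dp(.012,.10,12)])
E
```

```text
deckTCP [-0.2243  0.3306 -0.0346] tilt -7.7 q [-0.85  1.    0.32  1.98 -0.98  0.47 -1.59] F [-0.19 -0.49 -0.24]
clock 22.07 now [0.4048 0.3073 0.0083] F [-0.2 -0.5 -0.2] open mm 43.5
travel [-0.122, 0.006, -0.937] delta_rot [0.001, -0.0, -0.0] rows>= 2.3 -> [0.406 0.306 0.15 ]
travel [0.503, 0.697, -0.677] delta_rot [-0.0, -0.0, -0.0] rows>= 2.6 -> [0.46 0.18 0.24]
travel [0.583, 0.583, -0.15] delta_rot [-0.003, 0.044, -0.039] rows>= 2.0 -> [0.52 0.07 0.25]
travel [0.342, 0.662, 0.228] delta_rot [0.003, 0.067, -0.03] rows>= 1.9 -> [ 0.553 -0.037  0.216]
```

Request:
{"fn": "play_rows", "kwargs": {
  "commands": [
    {"travel": [-0.04,0,-0.3],"delta_rot": [0,0,0],"gripper": -0.2},
    {"travel": [-0.08,0,-0.6],"delta_rot": [0,0,0],"gripper": -0.2},
    {"travel": [-0.12,0,-0.937],"delta_rot": [0,0,0],"gripper": -0.2},
    {"travel": [-0.12,0,-0.937],"delta_rot": [0,0,0],"gripper": -0.2}
  ]
}}

```text
clock: 22.58
tool_pos: [0.4086, 0.3077, 0.1527]
eef_rot: [0.987, -0.148, -0.066, -0.011]
contact_force: [-1.1, 0.0, -2.5]
opening: 0.5
```

Request:
{"fn": "play_rows", "kwargs": {
  "commands": [
    {"travel": [0.503,0.697,-0.677],"delta_rot": [0,0,0],"gripper": -0.2},
    {"travel": [0.503,0.697,-0.677],"delta_rot": [0,0,0],"gripper": -0.2},
    {"travel": [0.503,0.697,-0.677],"delta_rot": [0,0,0],"gripper": -0.2},
    {"travel": [0.503,0.697,-0.677],"delta_rot": [0,0,0],"gripper": -0.2}
  ]
}}

```text
clock: 23.08
tool_pos: [0.4623, 0.1782, 0.2407]
eef_rot: [0.986, -0.151, -0.068, -0.009]
contact_force: [0.5, 0.5, -2.3]
opening: 0.498
```

Request:
{"fn": "play_rows", "kwargs": {
  "commands": [
    {"travel": [0.583,0.583,-0.15],"delta_rot": [-0.003,0.044,-0.039],"gripper": -0.2},
    {"travel": [0.583,0.583,-0.15],"delta_rot": [-0.003,0.044,-0.039],"gripper": -0.2},
    {"travel": [0.583,0.583,-0.15],"delta_rot": [-0.003,0.044,-0.039],"gripper": -0.2},
    {"travel": [0.583,0.583,-0.15],"delta_rot": [-0.003,0.044,-0.039],"gripper": -0.2}
  ]
}}

```text
clock: 23.58
tool_pos: [0.5196, 0.0727, 0.2488]
eef_rot: [0.996, -0.087, -0.003, 0.001]
contact_force: [-0.6, 0.5, -2.0]
opening: 0.494
```

Request:
{"fn": "play_rows", "kwargs": {
  "commands": [
    {"travel": [0.342,0.662,0.228],"delta_rot": [0.003,0.067,-0.03],"gripper": -0.2},
    {"travel": [0.342,0.662,0.228],"delta_rot": [0.003,0.067,-0.03],"gripper": -0.2},
    {"travel": [0.342,0.662,0.228],"delta_rot": [0.003,0.067,-0.03],"gripper": -0.2},
    {"travel": [0.342,0.662,0.228],"delta_rot": [0.003,0.067,-0.03],"gripper": -0.2},
    {"travel": [0.342,0.662,0.228],"delta_rot": [0.003,0.067,-0.03],"gripper": -0.2},
    {"travel": [0.342,0.662,0.228],"delta_rot": [0.003,0.067,-0.03],"gripper": -0.2}
  ]
}}

```text
clock: 24.32
tool_pos: [0.5541, -0.0333, 0.2164]
eef_rot: [0.994, -0.038, 0.104, 0.005]
contact_force: [-0.5, 0.2, -1.8]
opening: 0.493
```

```bash
python3 - <<'E'
from h import *
rep()
plan([dp(.012,.013,12)])
s=viewer.snapshot("scene"); save(s,"s5.png",(200,60,440,240),3.3)
E
```

```text
deckTCP [0.0129 0.0034 0.1005] tilt 11.9 q [-0.32  0.6   0.46  2.02 -0.63  0.42 -1.05] F [-0.47  0.17 -1.83]
clock 24.32 now [ 0.5541 -0.0333  0.2164] F [-0.5  0.2 -1.8] open mm 43.4
travel [0.075, 0.022, 0.579] delta_rot [0.0, 0.0, 0.002] rows>= 1.4 -> [ 0.583 -0.039  0.134]
```

View pics/s5.png

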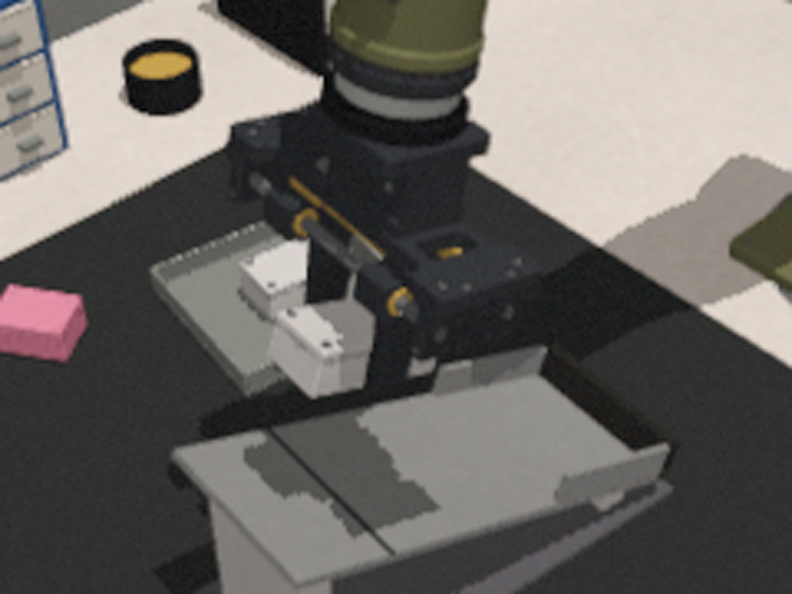

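The long box is held parallel to the deck at crop (320,345), and the short box shows upright in the tray at crop (275,285). Lower.

Request:
{"fn": "play_rows", "kwargs": {
  "commands": [
    {"travel": [0.03,0.02,0.3],"delta_rot": [0,0,0],"gripper": -0.2},
    {"travel": [0.06,0.02,0.5],"delta_rot": [0,0,0],"gripper": -0.2},
    {"travel": [0.075,0.022,0.57],"delta_rot": [0,0,0.002],"gripper": -0.2},
    {"travel": [0.075,0.022,0.57],"delta_rot": [0,0,0.002],"gripper": -0.2},
    {"travel": [0.075,0.022,0.57],"delta_rot": [0,0,0.002],"gripper": -0.2}
  ]
}}

```text
clock: 25.0
tool_pos: [0.5826, -0.0414, 0.1363]
eef_rot: [0.994, -0.043, 0.105, 0.005]
contact_force: [0.7, -0.3, -2.0]
opening: 0.494
```

Request:
{"fn": "play_rows", "kwargs": {
  "commands": [
    {"travel": [0,0,0.01],"delta_rot": [0,0,0],"gripper": -0.2},
    {"travel": [0,0,0.01],"delta_rot": [0,0,0],"gripper": -0.2},
    {"travel": [0,0,0.01],"delta_rot": [0,0,0],"gripper": -0.2}
  ]
}}

```text
clock: 25.38
tool_pos: [0.5826, -0.0414, 0.134]
eef_rot: [0.994, -0.043, 0.104, 0.005]
contact_force: [-0.9, 0.2, -2.2]
opening: 0.499
```

```bash
python3 - <<'E'
from h import *
rep()
E
```

```text
deckTCP [ 0.0121 -0.0023  0.0132] tilt 11.9 q [-0.19  0.75  0.28  2.01 -0.73  0.26 -0.96] F [-0.9   0.17 -2.17]
```

Request:
{"fn": "play_rows", "kwargs": {
  "commands": [
    {"travel": [0,0,0.01],"delta_rot": [0,0,0],"gripper": -0.2},
    {"travel": [0,0,0.018],"delta_rot": [0,0,0],"gripper": -0.2},
    {"travel": [0,0,0.018],"delta_rot": [0,0,0],"gripper": -0.2}
  ]
}}

```text
clock: 25.75
tool_pos: [0.5831, -0.0416, 0.1309]
eef_rot: [0.994, -0.043, 0.104, 0.005]
contact_force: [-0.3, 0.3, -2.5]
opening: 0.5
```

Request:
{"fn": "play_rows", "kwargs": {
  "commands": [
    {"travel": [0,0,0.007],"delta_rot": [0,0,0],"gripper": -0.2},
    {"travel": [0,0,0.007],"delta_rot": [0,0,0],"gripper": -0.2},
    {"travel": [0,0,0.007],"delta_rot": [0,0,0],"gripper": -0.2}
  ]
}}

```text
clock: 26.12
tool_pos: [0.5834, -0.0415, 0.13]
eef_rot: [0.994, -0.043, 0.104, 0.005]
contact_force: [0.1, 0.9, -2.6]
opening: 0.502
```

```bash
python3 - <<'E'
from h import *
rep()
E
```

```text
deckTCP [ 0.0115 -0.0024  0.0092] tilt 11.9 q [-0.19  0.76  0.27  2.   -0.74  0.25 -0.96] F [ 0.12  0.86 -2.62]
```

Request:
{"fn": "play_rows", "kwargs": {
  "commands": [
    {"travel": [0,0,0.007],"delta_rot": [0,0,0],"gripper": -0.2},
    {"travel": [0,0,0.007],"delta_rot": [0,0,0],"gripper": -0.2},
    {"travel": [0,0,0.007],"delta_rot": [0,0,0],"gripper": -0.2}
  ]
}}

```text
clock: 26.5
tool_pos: [0.5836, -0.0416, 0.1294]
eef_rot: [0.994, -0.043, 0.104, 0.005]
contact_force: [-1.7, 0.4, 4.9]
opening: 0.493
```

Request:
{"fn": "play_rows", "kwargs": {
  "commands": [
    {"travel": [0,0,0.006],"delta_rot": [0,0,0],"gripper": -0.2},
    {"travel": [0,0,0.006],"delta_rot": [0,0,0],"gripper": -0.2},
    {"travel": [0,0,0.006],"delta_rot": [0,0,0],"gripper": -0.2}
  ]
}}

```text
clock: 26.88
tool_pos: [0.5836, -0.0416, 0.1294]
eef_rot: [0.994, -0.043, 0.105, 0.005]
contact_force: [-5.4, 0.8, 14.5]
opening: 0.494
```

```bash
python3 - <<'E'
from h import *
rep()
E
```

```text
deckTCP [ 0.0114 -0.0025  0.0085] tilt 12.0 q [-0.18  0.76  0.27  2.01 -0.74  0.25 -0.96] F [-5.38  0.79 14.48]
```

Flat contact. Ease the press, then open.

Request:
{"fn": "play_rows", "kwargs": {
  "commands": [
    {"travel": [0,0,-0.007],"delta_rot": [0,0,0],"gripper": -0.2},
    {"travel": [0,0,-0.007],"delta_rot": [0,0,0],"gripper": -0.2},
    {"travel": [0,0,-0.007],"delta_rot": [0,0,0],"gripper": 0.7},
    {"travel": [0,0,-0.007],"delta_rot": [0,0,0],"gripper": 0.7},
    {"travel": [0,0,-0.007],"delta_rot": [0,0,0],"gripper": 0.7},
    {"travel": [0,0,-0.007],"delta_rot": [0,0,0],"gripper": 0.7},
    {"travel": [0,0,-0.007],"delta_rot": [0,0,0],"gripper": 0.7},
    {"travel": [0,0,-0.007],"delta_rot": [0,0,0],"gripper": 0.7},
    {"travel": [0,0,-0.007],"delta_rot": [0,0,0],"gripper": 0.7},
    {"travel": [0,0,-0.007],"delta_rot": [0,0,0],"gripper": 0.7}
  ]
}}

```text
clock: 28.12
tool_pos: [0.5836, -0.0416, 0.1292]
eef_rot: [0.994, -0.043, 0.104, 0.005]
contact_force: [-0.8, -0.1, 0.8]
opening: 0.851
```

Request:
{"fn": "play_rows", "kwargs": {
  "commands": [
    {"travel": [0,0,-0.2],"delta_rot": [0,0,0],"gripper": 0.7},
    {"travel": [0,0,-0.5],"delta_rot": [0,0,0],"gripper": 0.7},
    {"travel": [0,0,-1],"delta_rot": [0,0,0],"gripper": 0.7},
    {"travel": [0,0,-1],"delta_rot": [0,0,0],"gripper": 0.7},
    {"travel": [0,0,-1],"delta_rot": [0,0,0],"gripper": 0.7}
  ]
}}

```text
clock: 28.75
tool_pos: [0.5528, -0.0382, 0.2762]
eef_rot: [0.994, -0.043, 0.105, 0.005]
contact_force: [0.7, -0.1, -0.3]
opening: 0.852
```

```bash
python3 - <<'E'
from h import *
rep()
s=ondeck("scene",.01); save(s,"s6.png",(200,60,440,240),3.3)
W=cloud(s); print("tray",rect(W,(.33,.47),(-.365,-.235),(.031,.045)))
E
```

```text
deckTCP [ 0.0325 -0.0016  0.1571] tilt 12.0 q [-0.41  0.53  0.61  1.96 -0.55  0.58 -1.12] F [ 0.67 -0.14 -0.29]
scene n 725 428 deck-frame top rect ((-189.31736755371094, -2.9873409271240234), (80.93492126464844, 46.7006950378418), 0.5125606060028076) z med 0.03582662324229688
tray (array([ 398.9, -300.6]), 61.2, 47.4, -10.2, np.float64(0.0385), 306)
```

View pics/s6.png

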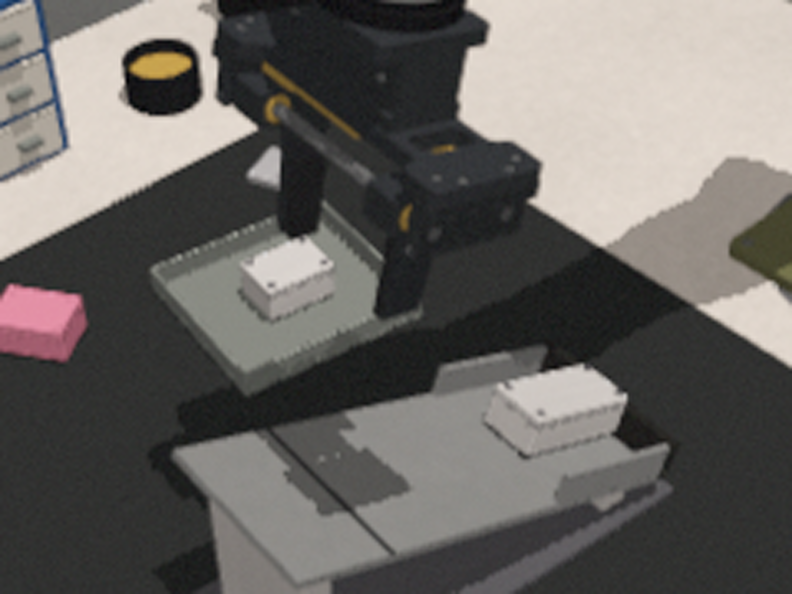

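The long box slid to the stop, at crop (555,405), and lies flat. The short box stands upright in the tray at crop (287,277), and the gripper is clear of everything. Hand in.

```bash
python3 - <<'E'
from h import *
print(r.finish_job())
E
```

```text
the job is handed in; nothing more can be done
None
```

Both boxes are tested and sorted, and the job was handed in at about 29 s of the 69 s allowed; it gave no verdict.

- **Short box:** I set it on the ramp first, about 18 mm above the black line. It stayed put, so I lifted it off and set it in the tray. The last check put its middle about 5 mm from the tray's centre. Its top was level at 38 mm, where 37 mm was expected.
- **Long box:** I set it flat on the deck, about 11 mm above the line, and let go. It slid to the stop and was left there. The last picture shows it lying flat. The depth measurement gave its middle at about x = −0.19 m, against −0.195 m for touching the stop. That measurement cut off the box's far end at −0.23 m, so it is rough but well inside the limit.

**What did not go to plan:**
- The arm could not hold the full 20° tilt over the line because joints 5 and 6 reached their limits. I tilted the tool less: the short box pivoted about 6° flat at release, and the long box was gripped pre-pitched so it came down flat.
- The top camera's view of the deck and tray was blocked by the arm, so the later checks rest on the scene camera alone.

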